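Hold the plate clamp open at its index

TASK

Pull the drawer of the plate-exposure unit all the way out to its stop. Then pull the spring-loaded clamp bar inside it towards the drawer front by its upright tab until the bar's pointer is level with the small brass index block on the drawer's side wall, and keep holding it there with the gripper: the job finishes while you hold the bar, so that the printmaker can lay in a plate. Leave the jars, ink and tools around it where they are.

Things in the scene. Friction and masses are not known exactly. Their poses are not given: they have to be found in the camera images.
- unit: plate-exposure unit, a low grey metal box fixed to the bench, 280 deep (x) x 260 wide (y) x 110 mm high, with a dial and switches up to 16 mm higher on the rear of its top; origin at the middle of its front face's lower edge, x from its front to its back (the drawer opens along its -x), z up. Drawer, bar and index share these axes; heights z below are above the bench
- drawer (a joint): how far the white-fronted drawer is pulled out, m: 0 closed, 0.17 at its stop (moves along the unit's -x; may start slightly open; about 3 N of friction, stays where left)
- drawer_grip (a point): grip point of the drawer's pull, a vertical steel fin in the middle of the white drawer front: 14 mm thick (unit's y), z = 55 to 95 mm, ending 63 mm out from the front panel in an upright rod of 20 mm diameter (lip). The point is mid-thickness, at z = 78 mm, 25 mm out from the panel, 28 mm from the rod's centre
- clamp_bar: spring-loaded steel clamp bar in the drawer, 190 long (y) x 20 mm (x), top at z = 50 mm, an upright tab mid-front. Slides along the unit's -x, 60 mm at most, against a spring (4 N at rest, 1.2 N more per 10 mm) that takes it back if let go. Rides with the drawer; under the unit's top while that is closed. Origin 120 mm in front (-x) of the bar's centre, at bench height
- bar_grip (a point): grip point of the bar's tab: a vertical steel fin 14 mm thick (y), top at z = 97 mm, running from the bar forward to an upright rod of 20 mm diameter (lip). The point is mid-thickness, at z = 78 mm, 15 mm in front of the bar, 21 mm from the rod's centre. Drawer out, bar at rest: 75 mm in front of the unit's face, 95 mm behind the inside of the drawer front, whose top is at z = 102 mm
- pointer_tip (a point): tip of the bar's pointer, a small dark strip 4 mm wide (x) lying on the bar's centre line on top of its right (-y) end, z = 52 mm
- index_mark (a point): middle of the inner side of the brass index block, 10 mm (x) x 18 mm (y), z = 46 to 62 mm, clamped firmly on the drawer's right (-y) side wall, 25 to 50 mm nearer the drawer front than the pointer at rest; axes as the unit's. The pointer is level with it when both have the same x in the unit's frame
- jar_a: amber glass jar, 76 mm diameter, 125 mm high, beside the unit on its left (+y); origin under its centre; leave alone
- jar_b: clear glass jar, 72 mm diameter, 110 mm high, standing by itself on the right half of the bench; origin under its centre; leave alone
- jar_lid: white jar lid, a disc 72 mm across, 12 mm high, lying on top of the unit; origin under its centre; leave alone
- ink: small black ink bottle with a cap, 44 mm diameter, 80 mm high, beside the drawer's path on its left (+y); origin under its centre; leave alone
- carton: cardboard carton 60 x 60 x 90 mm; origin under its centre; leave alone
- brayer: hand ink roller, rubber roll 38 mm diameter x 110 mm with a wooden handle, lying on the bench; origin under the roll's middle; leave alone
- brush: paint brush lying on the bench beyond the end of the drawer's path; origin under its middle; leave alone

How it is judged (in metres and radians):
On the way:
1. the drawer is out at its stop, the clamp bar still at rest (value of joint drawer above 0.163 m and x of pointer_tip in the frame of index_mark above 0.015 m), for 0.2 s.
At the end, for the whole second after the job is handed in: The drawer is within 8 mm of its stop (170 mm), the pointer is within 5 mm of the middle of the index block along the drawer's travel (so within the block's width), the bar is still and the gripper's fingers bear on it with more than 3 N; the bystanders are within 30 mm of where they began (value of joint drawer above 0.162 m and x of pointer_tip in the frame of index_mark between -0.005 and 0.005 m and contact force between the fingers and clamp_bar above 3 N and linear speed of clamp_bar below 0.01 m/s and distance of each of jar_a, jar_b, jar_lid, ink, carton, brayer, brush from where it was at the start of the episode below 0.03 m); the arm keeps its last pose, push and grip.
It fails at once if a bystander is pushed more than 30 mm or tipped over (distance of any of jar_a, jar_b, jar_lid, ink, carton, brayer, brush from where it was at the start of the episode above 0.03 m or angle between any of jar_a, jar_b, ink, carton's own z axis and vertical above 0.5 rad).
It also fails if it takes over 48 s, if anything falls off the work surface, if the arm or the gripper's body presses on something with over 40 N, if the wrist force passes 120 N, or if a joint passes its speed limit or range.

ROBOT

A 6-joint arm with a two-finger parallel gripper is mounted at the origin on the work surface. World frame = base frame: x ahead of the robot, y to its left, z up, the work surface at z = 0. Lengths are in mm, angles in rad, forces in N, time in s.
With the tool pointing down it reaches from about 325 to 875 mm from the base axis. Payload 4.4 kg.
Tool frame: the origin (TCP) lies at the centre of the arm's flange, where the gripper is bolted on; the fingertips stand 173 mm ahead of it and the grasp point (between the pads) lies 155 mm ahead of it; z points along the fingers, y is the line along which they close (so a half turn about z gives the same grasp; the last joint's range is limited). The gripper opens to 85 mm and grips with 20 to 120 N. Pads are 22 mm wide; open, the fingers measure 114 mm over their backs; the gripper's body (76 mm by 85 mm) begins 54 mm behind the grasp point. The pads swing forward as they close: fully open they stand 13 mm farther back than shut.
Start: joints at [-1.333, 0.207, 1.542, -0, 1.393, -0.15], TCP at [217.958, -532.093, 404.682] pointing down, gripper open.
Joint ranges: [-2.73, 2.73], [-0.86, 2.22], [0.23, 2.46], [-1.11, 4.25], [0.08, 2.63], [-2.82, 2.82]. Speed limits (rad/s): [2.79, 2.79, 3.14, 3.14, 3.14, 3.14].

INTERFACE

Orientations are given as a rotation vector (axis times angle).
In Python, from plant import * gives the robot as it stands.
- The arm moves only by the shell command python3 -m inch 'ROWS'. ROWS is JSON, a list of rows, each a list of 3 entries, a list of its own where there are three numbers: the closure, from 0 (fully open) to 1 (shut), then the shift along the world's x, y, z in units of 25 mm (1.0 is 25 mm), then the turn about the world's z in units of 6 degrees (1.0 is 6 degrees). In form: [[claw, [dx, dy, dz], spin], ...]. A call has 1 to 10 rows; each row is the pose to reach, as a shift and turn from the pose commanded when the call began; what a row does not reach only later rows make up. A row lasts 1/8 s, in which the tool goes at most 62.5 mm and 10.7 degrees, less where a joint would pass 70% of its speed; a pose out of reach is approached as far as the arm can. A call with a gripper value outside its range is refused whole. The fingers move at their own pace and stop on an object; the grip force is fixed at half the most. Time passes only in rows, so rows that repeat a pose let the fingers close. It gives the time, the measured TCP pose, the force, the opening and the grip force at its end, in the units of the state.
- get_state(): the state, without advancing time (a new reading comes with each control period).
- camera(name): name is "side" or "top"; returns (picture, depth): 480x640x3 uint8, red, green, blue; 480x640 float32, mm along the optical axis (not along the pixel's ray), 0 where there is no reading.
- camera_info(name): a dict with "camera_matrix" (3x3 intrinsics, pixels), "dist" ([k1, k2, p1, p2, k3] as OpenCV has them; the pictures are not rectified), "camera_from_world" (4x4, takes a point from world to camera coordinates). Camera axes: x right, y up, looking along -z (the intrinsics and any distortion apply to the point x, -y, -z); pixel columns grow to the right and rows downward; lengths in mm; the calibration is good to about 2 mm. A picture is of the moment at which its call begins. camera_info takes no time and is no camera call.
- sign_off(): hands the job in; it is judged then, once.
Trained networks look in the newest picture that a camera, given by its name, has taken for a name from the list of things; names that differ only in an ending like _2 or _b are one class to them, and where a whole thing is asked for, a point or a joint stands for the part that bears it (a point fixed in the world has none). Each returns a list of dicts, best first, with "conf" (0 to 1); they miss things now and then, are a little off and sometimes report something else, mostly with a low value. They report only what shows in the picture. A call takes as long as a camera call.
- find_in(camera, thing): "position" ([x, y, z] in mm, in world coordinates, good to about 4 mm: the middle of the surface that is visible of it).
- outline_of(camera, thing): "region" (480x640 bool, what is visible of it).
- mark_of(camera, thing): "position" ([x, y, z] in mm, in world coordinates, good to about 4 mm: a listed point, or the origin of a listed thing).
The state is a dict: "clock": time; "joints": joint angles; "qvel": joint speeds; "tau": joint torques, N m; "tool_pos": TCP position; "ee_rot": TCP orientation; "wrist_force": force on the tool from outside, world axes, zero at the start; "wrist_torque": the same for the moment, N m; "finger_gap": finger opening in mm; "grasp_force": force on a finger pad.
Only numpy, scipy, OpenCV 4.12 (cv2) and the standard library are available. Lean on these libraries where they do the work, as an engineer would, in place of code of your own. Each camera call takes 0.05 s, during which the arm holds its last target. There are 200 camera calls.

## Working session

There is one attempt and no reset: what is moved stays moved. The work goes in short steps, Python scripts to look and compute and a shell command to move; the robot and the scene stay as the last step left them, time stands still between calls to the robot, and variables do not carry over. Pictures are saved under pics/ and viewed, at most 10 in all, crops included, and the job is handed in when it is done.

```bash
mkdir -p pics
python3 - <<'E'
from plant import *
import cv2,numpy as np
for c in("top","side"):
    p,d=camera(c);cv2.imwrite(f"pics/{c}0.png",p[:,:,::-1])
    for t in("unit","drawer_grip","bar_grip","index_mark","pointer_tip","clamp_bar","jar_a","jar_b","ink","carton","brayer","brush","jar_lid"):
        print(c,t,[(np.round(r["position"]).tolist(),round(r["conf"],2)) for r in mark_of(c,t)[:2]])
s=get_state();print(s["clock"],s["tool_pos"],s["ee_rot"],s["finger_gap"])
E
```

```text
top unit [([618.0, 133.0, 1.0], 0.69)]
top drawer_grip [([602.0, 92.0, 76.0], 0.56)]
top bar_grip []
top index_mark []
top pointer_tip [([495.0, -519.0, 2.0], 0.18)]
top clamp_bar []
top jar_a [([591.0, -358.0, -4.0], 0.87), ([457.0, 268.0, -6.0], 0.7)]
top jar_b [([591.0, -358.0, -4.0], 0.87), ([457.0, 268.0, -6.0], 0.7)]
top ink [([416.0, 129.0, -0.0], 0.85), ([458.0, 268.0, -5.0], 0.57)]
top carton [([497.0, -517.0, -1.0], 0.84)]
top brayer [([305.0, -297.0, 2.0], 0.78), ([455.0, 271.0, -3.0], 0.26)]
top brush [([554.0, -214.0, -2.0], 0.61)]
top jar_lid [([703.0, 189.0, 109.0], 0.74), ([554.0, -214.0, 0.0], 0.35)]
side unit [([618.0, 132.0, -2.0], 0.95), ([550.0, -213.0, -2.0], 0.31)]
side drawer_grip [([599.0, 89.0, 78.0], 0.87), ([491.0, -519.0, 0.0], 0.44)]
side bar_grip []
side index_mark [([550.0, -213.0, -0.0], 0.42)]
side pointer_tip []
side clamp_bar []
side jar_a [([589.0, -352.0, -1.0], 0.81), ([459.0, 263.0, 0.0], 0.67)]
side jar_b [([589.0, -352.0, -1.0], 0.81), ([459.0, 263.0, 0.0], 0.67)]
side ink [([420.0, 128.0, -2.0], 0.94), ([592.0, -351.0, 1.0], 0.53)]
side carton [([489.0, -518.0, -2.0], 0.6), ([590.0, -353.0, 2.0], 0.42)]
side brayer [([302.0, -298.0, 3.0], 0.94)]
side brush [([551.0, -211.0, 1.0], 0.71), ([457.0, 263.0, -0.0], 0.52)]
side jar_lid [([705.0, 198.0, 108.0], 0.7)]
1.4 [ 217.95665107 -532.1025966   404.68865228] [ 3.08236083e+00  6.06900738e-01 -7.50751567e-06] 85.81345091589834
```

View pics/top0.png

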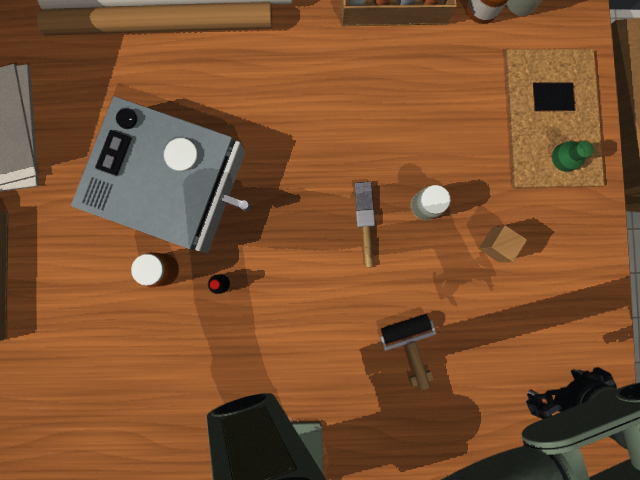

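View pics/side0.png

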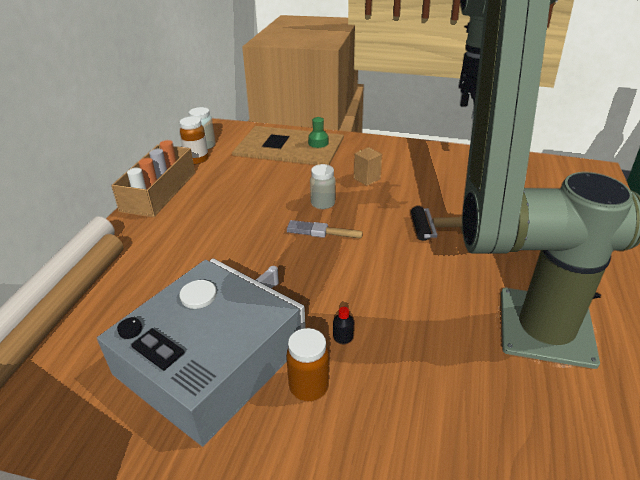

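The top view shows the unit at left with its front running from (238,140) to (203,248) and the pull rod at (243,205). The ink bottle is at (219,284) and the brush at (365,220). The side view agrees. Next I measure the unit's yaw and the pull precisely.

```bash
cat > h.py <<'E'
from plant import *
import cv2,numpy as np
def cloud(c):
    p,d=camera(c);i=camera_info(c)
    v,u=np.mgrid[:480,:640]
    n=cv2.undistortPoints(np.stack([u,v],-1).reshape(-1,1,2).astype(np.float64),np.array(i["camera_matrix"]),np.array(i["dist"],float)).reshape(480,640,2)
    P=np.stack([n[...,0]*d,-n[...,1]*d,-d,np.ones_like(d)],-1)
    W=(P@np.linalg.inv(np.array(i["camera_from_world"])).T)[...,:3]
    W[d==0]=np.nan
    return p,W
E
python3 - <<'E'
from h import *
for c in("top","side"):
    p,W=cloud(c)
    X,Y,Z=np.moveaxis(W,-1,0)
    near=(np.hypot(X-700,Y-190)<300)
    m=near&(abs(Z-110)<5)
    r=outline_of(c,"unit")[0]["region"]
    m&=cv2.dilate(r.astype(np.uint8),np.ones((9,9)))>0
    q=W[m][:,:2].astype(np.float32)
    rect=cv2.minAreaRect(q);print(c,m.sum(),rect,np.round(cv2.boxPoints(rect)),np.nanmedian(Z[m]))
    # drawer front/handle
    for t in("drawer_grip",):
        for o in outline_of(c,t)[:2]:
            k=o["region"];print(t,o["conf"],k.sum(),np.round(np.nanmean(W[k],0)))
            h=k&(Z>88)&(Z<100);print(np.round(W[h][::max(1,h.sum()//25)]).tolist())
    for t in("drawer_grip","unit"):
        print(t,[np.round(mark_of(c,t)[0]["position"],1).tolist() for _ in range(3)])
print(get_state()["clock"])
E
```

```text
top 12589 ((666.1492309570312, 254.21995544433594), (300.5232238769531, 260.8876037597656), 68.83223724365234) [[490. 161.]
 [734.  67.]
 [842. 347.]
 [599. 441.]] 109.37951552067739
drawer_grip 0.95 2174 [612. 118.  66.]
[[732.0, 75.0, 100.0], [722.0, 72.0, 95.0], [706.0, 89.0, 99.0], [692.0, 91.0, 99.0], [681.0, 89.0, 99.0], [666.0, 100.0, 99.0], [649.0, 105.0, 100.0], [631.0, 116.0, 99.0], [617.0, 126.0, 94.0], [612.0, 103.0, 97.0], [607.0, 120.0, 100.0], [605.0, 107.0, 100.0], [603.0, 101.0, 96.0], [601.0, 106.0, 92.0], [599.0, 119.0, 94.0], [596.0, 125.0, 99.0], [594.0, 86.0, 95.0], [592.0, 76.0, 90.0], [588.0, 58.0, 99.0], [584.0, 134.0, 98.0], [568.0, 136.0, 100.0], [555.0, 136.0, 99.0], [540.0, 154.0, 100.0], [523.0, 152.0, 100.0], [508.0, 156.0, 99.0], [493.0, 162.0, 96.0]]
drawer_grip [[603.7, 92.0, 77.8], [603.7, 92.0, 77.8], [603.7, 92.0, 77.8]]
unit [[616.4, 134.6, 0.8], [616.4, 134.6, 0.8], [616.4, 134.6, 0.8]]
side 13234 ((639.4910278320312, 266.12481689453125), (298.093505859375, 321.7615051269531), 69.03600311279297) [[436. 185.]
 [736.  69.]
 [843. 348.]
 [543. 463.]] 111.7804981521981
drawer_grip 0.72 867 [591. 114.  94.]
[[601.0, 55.0, 95.0], [595.0, 58.0, 96.0], [595.0, 65.0, 98.0], [597.0, 70.0, 99.0], [688.0, 97.0, 100.0], [590.0, 71.0, 99.0], [600.0, 75.0, 98.0], [586.0, 71.0, 97.0], [598.0, 76.0, 96.0], [584.0, 70.0, 94.0], [597.0, 78.0, 95.0], [668.0, 102.0, 97.0], [593.0, 82.0, 97.0], [608.0, 92.0, 99.0], [595.0, 84.0, 95.0], [603.0, 93.0, 98.0], [593.0, 79.0, 89.0], [599.0, 96.0, 99.0], [611.0, 100.0, 97.0], [597.0, 92.0, 93.0], [608.0, 103.0, 97.0], [598.0, 91.0, 89.0], [601.0, 105.0, 98.0], [604.0, 108.0, 97.0], [603.0, 105.0, 92.0], [497.0, 165.0, 100.0], [498.0, 169.0, 98.0], [496.0, 165.0, 91.0], [499.0, 168.0, 88.0]]
drawer_grip [[599.6, 87.6, 77.4], [599.6, 87.6, 77.4], [599.6, 87.6, 77.4]]
unit [[620.1, 130.4, -0.5], [620.1, 130.4, -0.5], [620.1, 130.4, -0.5]]
2.3
```

```bash
python3 -m inch '[[0,[15.34,24.9,0],7.77],[0,[15.34,24.9,0],7.77],[0,[15.34,24.9,0],7.77],[0,[15.34,24.9,0],7.77],[0,[15.34,24.9,0],7.77],[0,[15.34,24.9,0],7.77],[0,[15.34,24.9,0],7.77],[0,[15.34,24.9,0],7.77],[0,[15.34,24.9,0],7.77],[0,[15.34,24.9,0],7.77]]'; python3 -c "
from plant import *
s=get_state();print(s['joints'])"
```

```text
clock: 3.55
tool_pos: [546.6, 2.0, 405.0]
ee_rot: [2.59, 1.777, 0.001]
wrist_force: [0.8, -1.1, -0.1]
finger_gap: 85.5
grasp_force: 0.0
[-1.54622804e-01  1.45981307e-01  1.61159670e+00 -3.07166558e-04
  1.38299037e+00  2.13544921e-01]
```

```bash
python3 -m inch '[[0,[2.2,3.5,0],0],[0,[2.2,3.5,-2],0],[0,[2.2,3.5,-4],0],[0,[2.2,3.5,-4],0],[0,[2.2,3.5,-4],0]]'
python3 - <<'E'
from h import *
for c in("top","side"):
    p,d=camera(c);cv2.imwrite(f"pics/{c}1.png",p[:,:,::-1])
s=get_state();print(s["tool_pos"])
E
```

```text
clock: 4.18
tool_pos: [601.4, 87.2, 306.4]
ee_rot: [2.59, 1.776, 0.003]
wrist_force: [0.3, -0.2, 0.1]
finger_gap: 85.2
grasp_force: 0.0
[602.00254856  86.88352349 308.11421896]
```

View pics/side1.png

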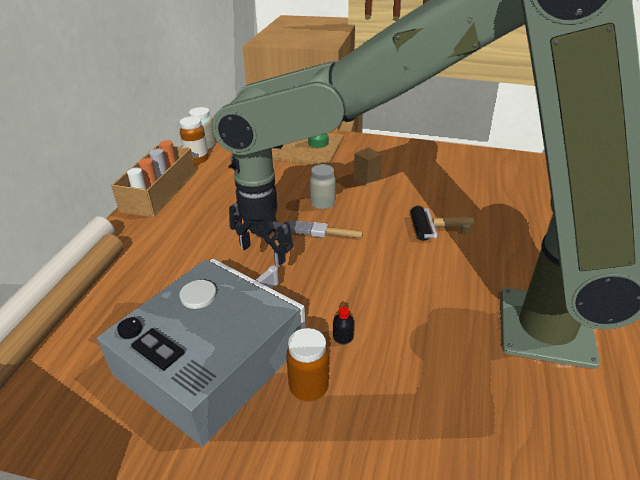

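The gripper straddles the fin, with the fingers at (248,240) and (278,255) and the fin at (268,275). I'll lower and close.

```bash
python3 -m inch '[[0,[0,0.1,-1.5],0],[0,[0,0.1,-2.95],0],[0,[0,0.1,-2.95],0],[0.9,[0,0.1,-2.95],0],[0.9,[0,0.1,-2.95],0],[0.9,[0,0.1,-2.95],0],[0.9,[0,0.1,-2.95],0],[0.9,[0,0.1,-2.95],0]]'
```

```text
clock: 5.28
tool_pos: [602.1, 89.6, 232.2]
ee_rot: [2.588, 1.775, 0.005]
wrist_force: [5.5, -2.1, 1.7]
finger_gap: 13.0
grasp_force: 60.5
```

```bash
python3 -m inch '[[0.9,[-0.2,-0.5,0],0],[0.9,[-0.5,-1.3,0],0],[0.9,[-0.8,-2.1,0],0],[0.9,[-1.1,-2.85,0],0],[0.9,[-1.4,-3.63,0],0],[0.9,[-1.7,-4.4,0],0],[0.9,[-2.0,-5.18,0],0],[0.9,[-2.2,-5.7,0],0],[0.9,[-2.35,-6.09,0],0],[0.9,[-2.35,-6.09,0],0]]'
```

```text
clock: 6.52
tool_pos: [543.6, -62.3, 232.3]
ee_rot: [2.589, 1.775, 0.008]
wrist_force: [6.0, 2.1, 0.6]
finger_gap: 13.2
grasp_force: 60.5
```

```bash
python3 -m inch '[[0.9,[-0.07,-0.19,0],0],[0.9,[-0.12,-0.3,0],0],[0.9,[-0.16,-0.41,0],0],[0.9,[-0.16,-0.41,0],0]]'
```

```text
clock: 7.02
tool_pos: [542.1, -65.2, 232.2]
ee_rot: [-2.588, -1.771, -0.034]
wrist_force: [21.8, 31.3, -5.3]
finger_gap: 13.2
grasp_force: 59.5
```

```bash
python3 -m inch '[[0.9,[0.07,0.18,0],0],[0.9,[0.07,0.18,0],0],[0,[0.07,0.18,0],0],[0,[0.07,0.18,0],0],[0,[0.07,0.18,0],0],[0,[0.07,0.18,1],0],[0,[0.07,0.18,3.2],0],[0,[0.07,0.18,3.2],0]]'
python3 - <<'E'
from h import *
for c in("top","side"):
    p,d=camera(c)
    cv2.imwrite(f"pics/{c}2.png",p[:,:,::-1])
    for t in("drawer_grip","bar_grip","index_mark","pointer_tip","clamp_bar","unit"):
        print(c,t,[(np.round(r["position"],1).tolist(),round(r["conf"],2)) for r in mark_of(c,t)[:2]])
p=cv2.imread("pics/top2.png");cv2.imwrite("pics/top2c.png",cv2.resize(p[80:300,140:400],None,fx=2.7,fy=2.7,interpolation=2))
E
```

```text
clock: 8.02
tool_pos: [541.8, -69.0, 316.2]
ee_rot: [2.584, 1.771, 0.011]
wrist_force: [0.7, 0.8, -0.2]
finger_gap: 85.4
grasp_force: 0.0
top drawer_grip []
top bar_grip [([593.0, 63.7, 76.3], 0.79)]
top index_mark [([687.2, 7.0, 51.1], 0.41)]
top pointer_tip [([700.8, 45.7, 56.1], 0.68)]
top clamp_bar []
top unit [([614.3, 131.7, 0.2], 0.8)]
side drawer_grip [([540.8, -65.5, 78.7], 0.95), ([684.2, 8.6, 49.3], 0.56)]
side bar_grip [([592.3, 62.0, 76.5], 0.7)]
side index_mark [([685.8, 7.9, 52.8], 0.38)]
side pointer_tip [([699.9, 46.4, 54.0], 0.73)]
side clamp_bar []
side unit [([619.1, 130.6, -2.0], 0.98)]
```

View pics/top2c.png

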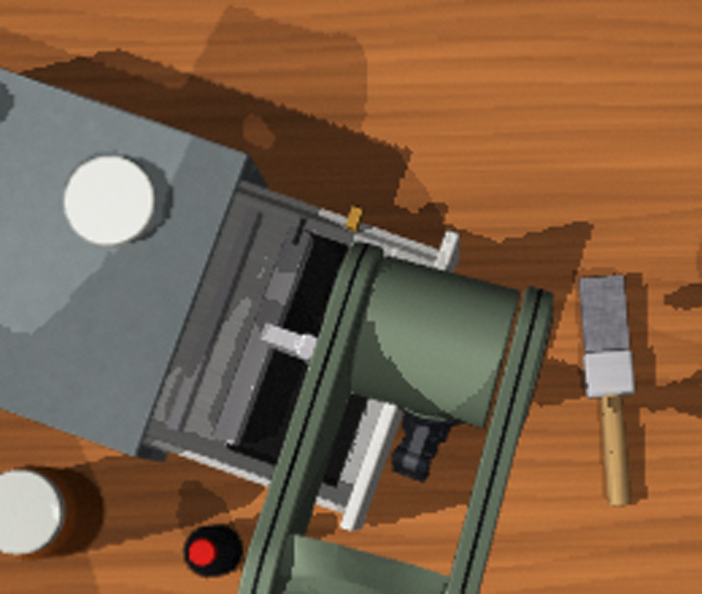

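View pics/side2.png

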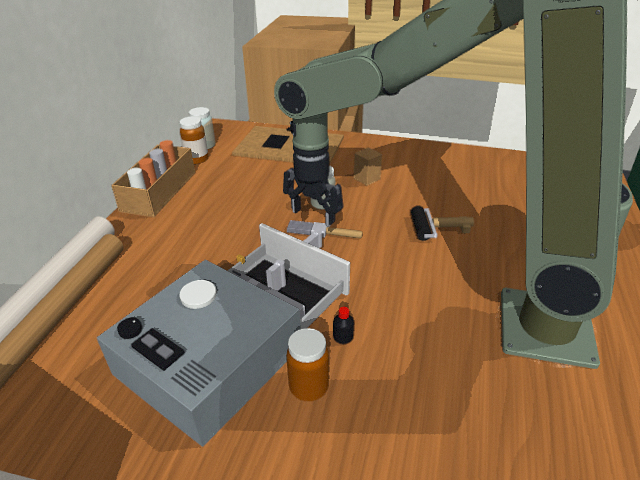

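The drawer is out (measured 167 mm from its start), with bar tab at (295,340) in the crop, index block at (355,218) and pointer at (300,232). The pointer-to-index travel is about 41 mm. Moving over the tab.

```bash
python3 -m inch '[[0,[0.8,2,0],0],[0,[1.6,4,0],0],[0,[2.08,5.35,0],0],[0,[2.08,5.35,0],0],[0,[2.08,5.35,0],0]]'
python3 - <<'E'
from h import *
U=np.array([.36,.933])
print(get_state()["tool_pos"])
for c in("top","side"):
    p,d=camera(c)
    cv2.imwrite(f"pics/{c}3.png",p[:,:,::-1])
    for t in("drawer_grip","bar_grip","index_mark","pointer_tip"):
        print(c,t,[(np.round(r["position"],1).tolist(),np.round(U@(r["position"][:2]-np.array([618,132.5])),1),round(r["conf"],2)) for r in mark_of(c,t)[:2]])
E
```

```text
clock: 9.35
tool_pos: [591.6, 65.5, 310.7]
ee_rot: [2.59, 1.777, -0.001]
wrist_force: [-0.5, -0.1, 0.7]
finger_gap: 85.6
grasp_force: 0.0
[591.58844525  65.54071796 310.71805729]
top drawer_grip [([544.2, -58.0, 78.0], np.float64(-204.3), 0.81)]
top bar_grip [([541.6, -59.3, 76.7], np.float64(-206.5), 0.64), ([591.6, 63.2, 78.9], np.float64(-74.2), 0.6)]
top index_mark []
top pointer_tip [([701.3, 44.1, 57.0], np.float64(-52.5), 0.77)]
side drawer_grip [([541.3, -63.7, 76.9], np.float64(-210.7), 0.64)]
side bar_grip [([593.0, 61.5, 76.2], np.float64(-75.2), 0.64)]
side index_mark [([686.5, 3.6, 49.7], np.float64(-95.6), 0.47), ([489.5, -521.1, -3.5], np.float64(-656.1), 0.35)]
side pointer_tip [([700.7, 45.8, 53.5], np.float64(-51.1), 0.81)]
```

View pics/side3.png

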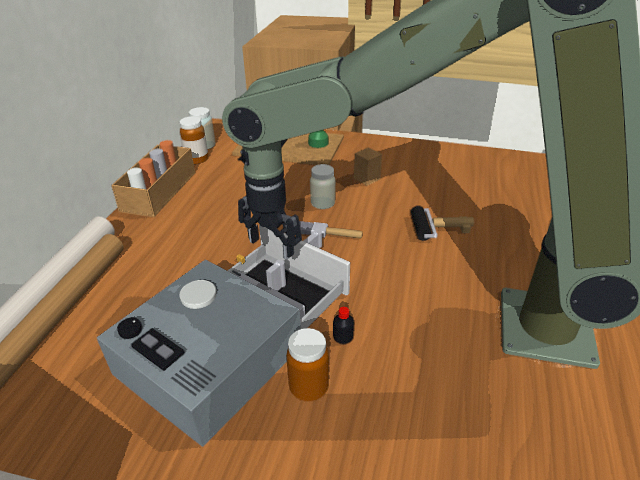

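The open fingers (258,235)/(290,245) stand either side of the tab at (275,272). I'll lower and close.

```bash
python3 -m inch '[[0,[0,0,-1.5],0],[0,[0,0,-3.1],0],[0,[0,0,-3.1],0],[0.9,[0,0,-3.1],0],[0.9,[0,0,-3.1],0],[0.9,[0,0,-3.1],0],[0.9,[0,0,-3.1],0],[0.9,[0,0,-3.1],0]]'
python3 - <<'E'
from h import *
U=np.array([.36,.933])
for c in("top","side"):
    p,d=camera(c)
    for t in("drawer_grip","index_mark","pointer_tip"):
        print(c,t,[(np.round(r["position"],1).tolist(),np.round(U@(r["position"][:2]-np.array([618,132.5])),1),round(r["conf"],2)) for r in mark_of(c,t)[:2]])
E
```

```text
clock: 10.85
tool_pos: [592.9, 65.4, 234.7]
ee_rot: [2.588, 1.775, 0.005]
wrist_force: [4.1, -0.9, 2.1]
finger_gap: 13.0
grasp_force: 61.8
top drawer_grip [([540.6, -59.3, 77.5], np.float64(-206.8), 0.69)]
top index_mark [([684.8, 6.0, 51.1], np.float64(-94.0), 0.52)]
top pointer_tip [([687.8, 6.5, 55.2], np.float64(-92.4), 0.31)]
side drawer_grip [([540.3, -64.8, 75.5], np.float64(-212.1), 0.8)]
side index_mark [([683.6, 6.3, 50.3], np.float64(-94.1), 0.38)]
side pointer_tip []
```

```bash
python3 -m inch '[[0.9,[-0.1,-0.26,0],0],[0.9,[-0.22,-0.57,0],0],[0.9,[-0.34,-0.88,0],0],[0.9,[-0.44,-1.14,0],0],[0.9,[-0.52,-1.34,0],0],[0.9,[-0.52,-1.34,0],0]]'
python3 - <<'E'
from h import *
U=np.array([.36,.933])
for c in("top","side"):
    p,d=camera(c)
    cv2.imwrite(f"pics/{c}4.png",p[:,:,::-1])
    for t in("drawer_grip","bar_grip","index_mark","pointer_tip"):
        print(c,t,[(np.round(r["position"],1).tolist(),np.round(U@(r["position"][:2]-np.array([618,132.5])),1),round(r["conf"],2)) for r in mark_of(c,t)[:2]])
p=cv2.imread("pics/top4.png");p=cv2.resize(p[130:210,210:310],None,fx=4,fy=4,interpolation=2)
q=cv2.imread("pics/side4.png");q=cv2.resize(q[220:300,215:315],None,fx=4,fy=4,interpolation=2)
cv2.imwrite("pics/c4.png",np.hstack([p,q]))
E
```

```text
clock: 12.0
tool_pos: [580.4, 33.3, 234.8]
ee_rot: [2.59, 1.776, 0.011]
wrist_force: [8.8, 4.9, 1.0]
finger_gap: 13.3
grasp_force: 61.6
top drawer_grip [([541.6, -59.5, 80.0], np.float64(-206.6), 0.71)]
top bar_grip [([495.0, -519.0, 1.7], np.float64(-652.1), 0.62)]
top index_mark [([687.1, 8.3, 54.6], np.float64(-91.0), 0.51)]
top pointer_tip []
side drawer_grip [([541.7, -66.4, 76.9], np.float64(-213.0), 0.59)]
side bar_grip [([582.8, 28.4, 77.2], np.float64(-109.8), 0.67)]
side index_mark [([684.3, 6.7, 51.3], np.float64(-93.5), 0.53)]
side pointer_tip [([685.7, 15.7, 53.5], np.float64(-84.6), 0.81)]
```

View pics/c4.png

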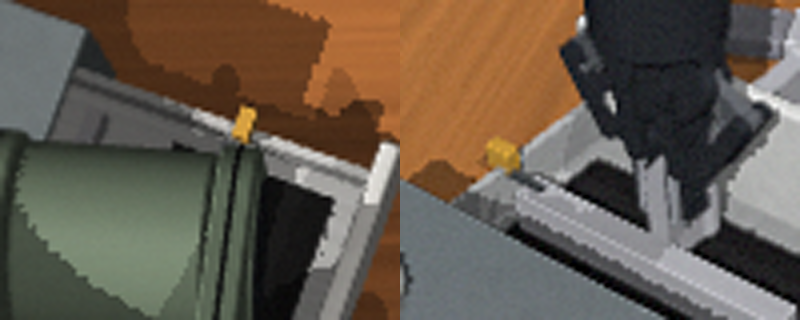

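Left: top view has the pointer hidden by the forearm, with brass at (245,125). Right: side view shows brass at (503,155) and the pointer end at (530,182), still short of level. I'll refine the numbers using colour masks and ray-plane intersections.

```bash
cat >> h.py <<'E'
U=np.array([.36,.933]);V=np.array([-.933,.36]);O=np.array([618,132.5])
def onplane(c,uv,z):
    i=camera_info(c);T=np.linalg.inv(np.array(i["camera_from_world"]))
    n=cv2.undistortPoints(np.array(uv,np.float64).reshape(-1,1,2),np.array(i["camera_matrix"]),np.array(i["dist"],float)).reshape(-1,2)
    d=np.c_[n[:,0],-n[:,1],-np.ones(len(n))]@T[:3,:3].T
    o=T[:3,3];w=o+d*((z-o[2])/d[:,2])[:,None]
    return np.c_[(w[:,:2]-O)@U,(w[:,:2]-O)@V]
def proj(c,s,l,z):
    i=camera_info(c);w=np.r_[O+s*U+l*V,z,1];q=np.array(i["camera_from_world"])@w
    return cv2.projectPoints(np.array([[q[0],-q[1],-q[2]]]),np.zeros(3),np.zeros(3),np.array(i["camera_matrix"]),np.array(i["dist"],float))[0].ravel()
E
python3 - <<'E'
from h import *
for f,c in(("top2","top"),("top3","top"),("top4","top"),("side2","side"),("side3","side"),("side4","side")):
    p=cv2.imread(f"pics/{f}.png");h=cv2.cvtColor(p,cv2.COLOR_BGR2HSV)
    m=(h[...,0]>17)&(h[...,0]<30)&(h[...,1]>150)&(h[...,2]>100)
    k=np.zeros_like(m)
    (u0,v0)=proj(c,-93,-125,55).astype(int);k[v0-12:v0+12,u0-14:u0+14]=1
    ys,xs=np.where(m&k)
    if len(xs):
        for z in(62,54):
            r=onplane(c,np.c_[xs,ys],z);print(f,len(xs),z,r.mean(0).round(1),r.min(0).round(1),r.max(0).round(1))
# crop with model overlay: pointer-level lines on the bar-top plane
out=[]
for f,c,s in(("side2","side",-51.4),("side4","side",-85)):
    p=cv2.imread(f"pics/{f}.png")
    u0,v0=proj(c,-80,-105,52).astype(int)
    K=10;q=cv2.resize(p[v0-25:v0+25,u0-19:u0+20],None,fx=K,fy=K,interpolation=cv2.INTER_NEAREST)
    for ss in(s-6,s,s+6):
        for l in(-95,-85,-75):
            a=(proj(c,ss,l,52)-[u0-19,v0-25]+.5)*K
            cv2.circle(q,tuple(int(t) for t in a),4,(0,0,255) if ss==s else (0,255,0),-1)
    for sx in(-98.4,-88.4):
        for l in(-108,-126):
            a=(proj(c,sx,l,62)-[u0-19,v0-25]+.5)*K
            cv2.circle(q,tuple(int(t) for t in a),4,(255,0,0),-1)
    out.append(q)
cv2.imwrite("pics/ov.png",np.hstack(out))
E
```

```text
top2 30 62 [ -91.5 -117.7] [ -95.7 -126.3] [ -87.3 -108.3]
top2 30 54 [ -90.4 -119. ] [ -94.5 -127.7] [ -86.1 -109.6]
top3 34 62 [ -91.6 -117.8] [ -96. -127.] [ -86.7 -108.3]
top3 34 54 [ -90.4 -119.2] [ -94.9 -128.5] [ -85.5 -109.6]
top4 33 62 [ -91.4 -117.7] [ -95.7 -127. ] [ -86.7 -108.3]
top4 33 54 [ -90.3 -119.1] [ -94.5 -128.5] [ -85.5 -109.6]
side2 50 62 [ -86.3 -115.5] [ -96.2 -130.6] [ -76.  -100.8]
side2 50 54 [ -92.9 -123. ] [-102.9 -138.3] [ -82.5 -108.1]
side3 52 62 [ -86.7 -115.8] [ -96.2 -130.6] [ -76.  -100.8]
side3 52 54 [ -93.3 -123.3] [-102.9 -138.3] [ -82.5 -108.1]
side4 50 62 [ -87.  -116.4] [ -96.2 -130.6] [ -76. -102.]
side4 50 54 [ -93.6 -123.9] [-102.9 -138.3] [ -82.5 -109.3]
```

View pics/ov.png

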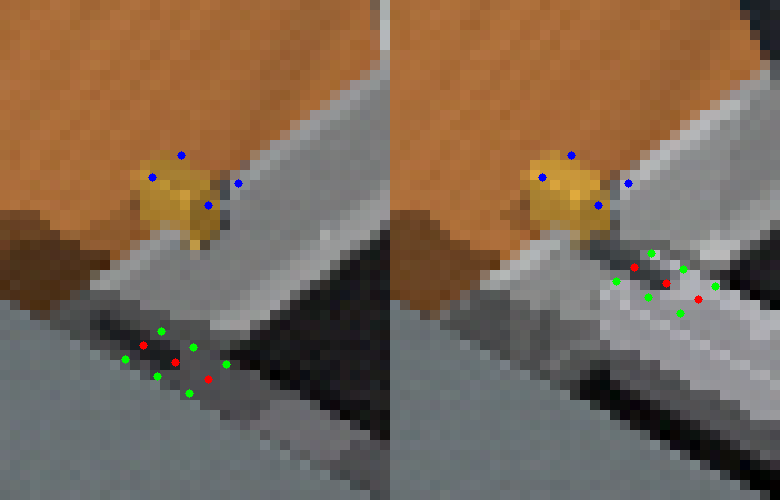

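Run:
```python
from h import *
from itertools import product
def hull(c,s,l,a,b,z0,z1):
    pts=np.array([proj(c,s+i*a,l+j*b,z) for i,j,z in product((-1,1),(-1,1),(z0,z1))])
    m=np.zeros((480,640),np.uint8);cv2.fillConvexPoly(m,cv2.convexHull(np.round((pts)*16).astype(np.int32)),255,shift=4,lineType=cv2.LINE_8);return m>0
for f,c in(("top2","top"),("top3","top"),("side2","side"),("side4","side")):
    p=cv2.imread(f"pics/{f}.png");h=cv2.cvtColor(p,cv2.COLOR_BGR2HSV)
    u0,v0=proj(c,-91,-118,55).astype(int);k=np.zeros((480,640),bool);k[v0-11:v0+11,u0-11:u0+11]=1
    m=k&(h[...,0]>14)&(h[...,0]<32)&(h[...,1]>140)&(h[...,2]>90)
    R=[]
    for s in np.arange(-98,-83,.5):
        for l in np.arange(-126,-108,1):
            q=hull(c,s,l,5,9,46,62);R.append(((q&m).sum()/(q|m).sum(),s,l))
    R.sort(reverse=True);b=np.array(R[:12]);print(f,"brass",b[0].round(2),b.mean(0).round(2))
    g=cv2.cvtColor(p,cv2.COLOR_BGR2GRAY).astype(np.float32)
    s0=-51.5 if f!="side4" else -85.5
    ss=np.arange(s0-9,s0+9.1,1);pr=[]
    for s in ss:
        uv=np.array([proj(c,s,l,52) for l in np.arange(-94,-82,1)],np.float32)
        pr.append(cv2.remap(g,uv[:,:1],uv[:,1:],cv2.INTER_LINEAR).mean())
    print(" ptr",[(float(a),int(b)) for a,b in zip(ss,pr)])
```

```text
Traceback (most recent call last):
  File "h.py", line 19, in proj
    i=camera_info(c);w=np.r_[O+s*U+l*V,z,1];q=np.array(i["camera_from_world"])@w
ValueError: time passes only in moves, steps and waits
```

```bash
sed -i 's/^U=/_ci=camera_info\nimport functools\ncamera_info=functools.lru_cache(None)(lambda c:_ci(c))\nU=/' h.py
cat > fit.py <<'E'
from h import *
from itertools import product
import sys
def hull(c,s,l,a,b,z0,z1):
    pts=np.array([proj(c,s+i*a,l+j*b,z) for i,j,z in product((-1,1),(-1,1),(z0,z1))])
    m=np.zeros((480,640),np.uint8);cv2.fillConvexPoly(m,cv2.convexHull(np.round((pts)*16).astype(np.int32)),255,shift=4,lineType=cv2.LINE_8);return m>0
for a in sys.argv[1:]:
    f,s0=a.split(",");s0=float(s0);c=f.rstrip("0123456789")
    p=cv2.imread(f"pics/{f}.png");h=cv2.cvtColor(p,cv2.COLOR_BGR2HSV)
    u0,v0=proj(c,-91,-118,55).astype(int);k=np.zeros((480,640),bool);k[v0-11:v0+11,u0-11:u0+11]=1
    m=k&(h[...,0]>14)&(h[...,0]<32)&(h[...,1]>140)&(h[...,2]>90)
    R=[]
    for s in np.arange(-98,-83,.5):
        for l in np.arange(-126,-108,1):
            q=hull(c,s,l,5,9,46,62);R.append(((q&m).sum()/(q|m).sum(),s,l))
    R.sort(reverse=True);b=np.array(R[:12]);print(f,"brass",b[0].round(2),b.mean(0).round(2))
    g=cv2.cvtColor(p,cv2.COLOR_BGR2GRAY).astype(np.float32)
    ss=np.arange(s0-9,s0+9.1,1);pr=[]
    for s in ss:
        uv=np.array([proj(c,s,l,52) for l in np.arange(-94,-82,1)],np.float32)
        pr.append(cv2.remap(g,uv[:,:1],uv[:,1:],cv2.INTER_LINEAR).mean())
    print(" ptr",[(float(a),int(b)) for a,b in zip(ss,pr)])
E
python3 fit.py top2,-51.5 top3,-51.5 side2,-51.5 side4,-85.5
```

```text
top2 brass [   0.63  -91.   -119.  ] [   0.61  -89.71 -118.83]
 ptr [(-60.5, 59), (-59.5, 70), (-58.5, 77), (-57.5, 80), (-56.5, 81), (-55.5, 81), (-54.5, 77), (-53.5, 65), (-52.5, 46), (-51.5, 33), (-50.5, 30), (-49.5, 35), (-48.5, 47), (-47.5, 61), (-46.5, 72), (-45.5, 77), (-44.5, 78), (-43.5, 78), (-42.5, 78)]
top3 brass [   0.66  -91.   -119.  ] [   0.64  -89.96 -118.92]
 ptr [(-60.5, 81), (-59.5, 83), (-58.5, 58), (-57.5, 29), (-56.5, 16), (-55.5, 13), (-54.5, 12), (-53.5, 12), (-52.5, 11), (-51.5, 10), (-50.5, 10), (-49.5, 11), (-48.5, 12), (-47.5, 14), (-46.5, 16), (-45.5, 20), (-44.5, 26), (-43.5, 35), (-42.5, 44)]
side2 brass [   0.67  -92.5  -124.  ] [   0.66  -92.54 -123.58]
 ptr [(-60.5, 76), (-59.5, 75), (-58.5, 75), (-57.5, 76), (-56.5, 75), (-55.5, 69), (-54.5, 59), (-53.5, 49), (-52.5, 41), (-51.5, 36), (-50.5, 34), (-49.5, 36), (-48.5, 45), (-47.5, 57), (-46.5, 65), (-45.5, 71), (-44.5, 83), (-43.5, 99), (-42.5, 110)]
side4 brass [   0.67  -92.   -121.  ] [   0.67  -92.54 -123.25]
 ptr [(-94.5, 105), (-93.5, 107), (-92.5, 124), (-91.5, 145), (-90.5, 152), (-89.5, 142), (-88.5, 122), (-87.5, 102), (-86.5, 86), (-85.5, 73), (-84.5, 64), (-83.5, 69), (-82.5, 87), (-81.5, 112), (-80.5, 131), (-79.5, 144), (-78.5, 150), (-77.5, 153), (-76.5, 154)]
```

```bash
python3 -m inch '[[0.9,[-0.05,-0.13,0],0],[0.9,[-0.1,-0.26,0],0],[0.9,[-0.1,-0.26,0],0],[0.9,[-0.1,-0.26,0],0]]'
python3 - <<'E'
from h import *
for c in("top","side"):
    p,d=camera(c)
    cv2.imwrite(f"pics/{c}5.png",p[:,:,::-1])
    for t in("drawer_grip","bar_grip","index_mark","pointer_tip"):
        print(c,t,[(np.round(U@(r["position"][:2]-O),1),round(r["conf"],2)) for r in mark_of(c,t)[:2]])
p=cv2.imread("pics/top5.png");p=cv2.resize(p[130:210,210:310],None,fx=4,fy=4,interpolation=2)
q=cv2.imread("pics/side5.png");q=cv2.resize(q[230:290,215:290],None,fx=5.3333,fy=5.3333,interpolation=0)
cv2.imwrite("pics/c5.png",np.hstack([p,q]))
s=get_state();print(s["clock"],s["tool_pos"],s["wrist_force"],s["grasp_force"])
E
python3 fit.py side5,-91
```

```text
clock: 13.0
tool_pos: [578.1, 27.3, 234.7]
ee_rot: [2.59, 1.776, 0.011]
wrist_force: [9.6, 6.2, 1.1]
finger_gap: 13.2
grasp_force: 61.6
top drawer_grip [(np.float64(-207.5), 0.95), (np.float64(-469.4), 0.46)]
top bar_grip []
top index_mark [(np.float64(-92.8), 0.56)]
top pointer_tip []
side drawer_grip [(np.float64(-210.8), 0.63)]
side bar_grip [(np.float64(-114.2), 0.73), (np.float64(-345.1), 0.16)]
side index_mark [(np.float64(-92.6), 0.5)]
side pointer_tip [(np.float64(-91.5), 0.82), (np.float64(66.3), 0.17)]
13.5 [578.10229193  27.3477786  234.74116297] [8.4708411  5.96215691 1.75364171] 61.561574935913086
side5 brass [   0.63  -92.   -121.  ] [   0.63  -92.42 -123.17]
 ptr [(-100.0, 116), (-99.0, 133), (-98.0, 150), (-97.0, 150), (-96.0, 138), (-95.0, 121), (-94.0, 105), (-93.0, 88), (-92.0, 75), (-91.0, 69), (-90.0, 73), (-89.0, 87), (-88.0, 108), (-87.0, 128), (-86.0, 140), (-85.0, 146), (-84.0, 150), (-83.0, 154), (-82.0, 161)]
```

View pics/c5.png

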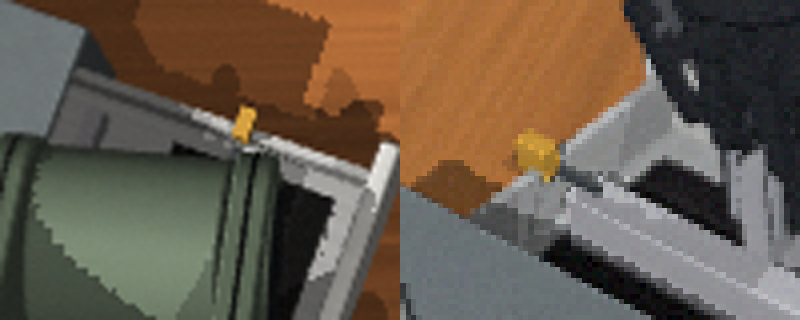

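The pointer strip (580,178) now lines up with the brass block (537,155). It measures s = −91.1 to −91.5 against −91 to −92.7 for the index, so it is within tolerance. The grip is firm and the drawer is out.

```bash
python3 -c "
from plant import *
print(sign_off())"
```

```text
the job is handed in; nothing more can be done
None
```

I handed the job in at about 13.5 s with the drawer pulled out to its stop and the gripper holding the clamp bar against its spring at about 61 N; the pointer measured about 1 mm from the index block's middle (±5 mm allowed), I touched none of the bystanders, and sign-off returned no verdict.

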